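# Close the lapped doors of the model display case

### The job

The display case has a pair of lapped doors, and the one whose overlapping flange belongs on the outside has been pushed almost shut too early, while the rebated one still stands open. Close the case properly: clear the flanged leaf out of the way, shut the rebated leaf fully home in its catch while the flanged one is well open, then shut the flanged leaf over it fully home, and let go. Leave everything else on and around the case where it is.

Things in the scene. Friction and masses are not known exactly. Their poses are not given: they have to be found in the camera images.
- case_front (a point): Wooden display case, clear roof and back, 336 mm wide, 170 deep, 260 high, fixed; place and yaw vary. This point: on the table under the middle of its front plane; x points into the case, y to its left as seen from the robot, z up. The doors open towards -x.
- rebated_leaf (a joint): Angle of the rebated leaf, hinged on the case's left (+y of case_front): 0 = home, grows to 1.75 rad as it swings out to -x. Plain grey, 15 mm thick, height 30 to 220, 0.45 kg; inner face in the front plane when home. At its free edge the outer 8 is cut away over a 20 wide strip; a tongue 7 thick remains, ending 148.5 from the hinge, over which the flange laps. Starts at 1.0 to 1.5.
- flanged_leaf (a joint): Angle of the flanged leaf, hinged on the case's right (-y of case_front): 0 = home, grows to 1.75 rad as it swings out to -x. Plain grey, 15 mm thick, height 30 to 220, 0.45 kg; inner face in the front plane when home. A flange 6 thick, flush with its outer face, reaches 20 past its edge, to 168 from the hinge. Starts at 0.13 to 0.21, barring the other leaf; past about 0.5 it is clear of it.
- rebated_leaf_handle (a point): Upright round steel bar pull, diameter 10 mm, clear from height 105 to 190, on the rebated leaf's outer face: its axis is 40 in front of that face and 105 from the hinge axis along the leaf. This point: on the bar's axis at height 150. Axes turn with the leaf: x through the leaf into the case (square to the front plane when home), y along the leaf towards its hinge, z up.
- flanged_leaf_handle (a point): Upright round steel bar pull, diameter 10 mm, clear from height 105 to 190, on the flanged leaf's outer face: its axis is 40 in front of that face and 105 from the hinge axis along the leaf. This point: on the bar's axis at height 150. Axes turn with the leaf: x through the leaf into the case (square to the front plane when home), y along the leaf towards its free edge, z up.
- rebated_leaf_hinge (a point): Point at height 150 mm on the rebated leaf's upright hinge axis, in the front plane, 150 to the left of its middle. Stiff hinge: the leaf stays where it is left (1 N at the pull moves it). A sprung roller catch above the leaf resists its last 0.11 rad with about 4 to 5 N at the pull, passes its crest at 0.04 rad, then draws the leaf home and holds it lightly.
- flanged_leaf_hinge (a point): Point at height 150 mm on the flanged leaf's upright hinge axis, in the front plane, 150 to the right of its middle. Stiff hinge: the leaf stays where it is left (1 N at the pull moves it). A sprung roller catch above the leaf resists its last 0.11 rad with about 4 to 5 N at the pull, passes its crest at 0.04 rad, then draws the leaf home and holds it lightly.
- light_bar (a point): Middle of a fixed aluminium light bar, diameter 16 mm, along the whole width of the case, 65 in front of its front plane at height 245, with a bracket at each end. It hangs over the pulls of shut leaves, so a gripper must reach in beneath it from the robot side, tilted some 30 to 45 degrees from vertical. The leaves pass under it.
- wagon_table: Bystander: model covered wagon, 154 x 40 x 53, loose on the table beside the case. Sizes in mm; origin at the centre of its underside.
- wagon_top: Bystander: shorter model wagon, 124 x 40 x 53, loose on the clear roof of the case. Sizes in mm; origin at the centre of its underside.
- track_piece: Bystander: length of model track, 220 x 30 x 12, lying loose on the table in front of the case; the leaves swing above it with 18 mm to spare. Sizes in mm; origin at the centre of its underside.
- glue_bottle: Bystander: small white glue bottle, diameter 36, height 85, loose, standing to one side of the case. Sizes in mm; origin at the centre of its underside.
- screwdriver: Bystander: screwdriver lying loose near the robot's side of the table. Sizes in mm; origin at the centre of its underside.
- pliers: Bystander: pliers, about 170 long and 12 high, lying loose near the robot's side of the table. Sizes in mm; origin at the centre of its underside.

How it is judged:
By the outcome, as a careful person would: the job done as asked, in the order asked, and still so for the second after the job is handed in, with the robot touching nothing.
It also fails if it takes over 72 s, if anything falls off the work surface, if the arm or the gripper's body presses on something with over 40 N, if the wrist force passes 120 N, or if a joint passes its speed limit or range.

### The arm

A 6-joint arm with a two-finger parallel gripper is mounted at the origin on the work surface. World frame = base frame: x ahead of the robot, y to its left, z up, the work surface at z = 0. Lengths are in mm, angles in rad, forces in N, time in s.
With the tool pointing down it reaches from about 275 to 750 mm from the base axis. Payload 10.2 kg.
Tool frame: the origin (TCP) lies at the centre of the arm's flange, where the gripper is bolted on; the fingertips stand ctrl.tip_reach ahead of it and the grasp point (between the pads) lies 155 mm ahead of it (ctrl.tip_reach is the distance from the TCP to the fingertips, in mm); z points along the fingers, y is the direction in which the jaws open and shut (so a half turn about z gives the same grasp; the last joint's range is limited). The gripper opens to 85 mm and grips with 20 to 120 N. Pads are 22 mm wide; open, the fingers measure 114 mm over their backs; the gripper's body (76 mm by 85 mm) begins 54 mm behind the grasp point. The pads swing forward as they close: fully open they stand 13 mm farther back than shut.
Start: joints at [-1.45, 0.313, 1.498, -0, 1.331, -0.223], TCP at [176.948, -494.289, 404.694] pointing down, gripper open.
Joint ranges: [-2.94, 2.94], [-0.97, 2.17], [0.19, 2.56], [-1.23, 4.37], [0.02, 3.11], [-2.88, 2.88]. Speed limits (rad/s): [2.39, 2.39, 3.01, 3.14, 3.14, 3.14].

### API

Orientations are given as a unit quaternion [w, x, y, z].
In Python, from rig import ctrl, viewer gives the robot as it stands.
- The arm moves only by the tool drive_tool, never from a script. Its argument "rows" is a list that holds one entry, the list of rows, each a list of 6 numbers: the shift along the world's x, y, z normalised to -1 to 1, where 1 is 0.1 m, then the turn, a rotation vector about the world's x, y, z normalised to -1 to 1, where 1 is 90 degrees. A call has 1 to 10 rows; each row is the pose to reach, as a shift and turn from the pose measured when the call began; what a row does not reach only later rows make up. A row lasts 1/8 s, in which the tool goes at most 62.5 mm and 10.7 degrees, less where a joint would pass 70% of its speed; a pose out of reach is approached as far as the arm can. A call with a number of a shift or a turn outside -1 to 1 is refused whole. A call with a gripper value outside its range is refused whole. "fingers" is the opening, from -1 (shut) to 1 (fully open), set as the call begins (left out, the last holds). The fingers move at their own pace and stop on an object; "force" is the grip in N (left out, the last holds). Time passes only in rows, so rows that repeat a pose let the fingers close. It gives the time, the measured TCP pose, the force and the opening at its end, in the units of the state.
- ctrl.sense(): the state, without advancing time (a new reading comes with each control period).
- viewer.capture(name): name is "side" or "top" or "wrist"; returns the picture (384x512x3 uint8, red, green, blue); there is no depth.
- viewer.calibration(name): a dict with "mtx" (3x3 intrinsics, pixels), "extrinsics" (4x4, takes a point from camera to world coordinates). Camera axes: x right, y up, looking along -z (the intrinsics and any distortion apply to the point x, -y, -z); pixel columns grow to the right and rows downward; lengths in mm; the calibration is good to about 2 mm. A picture is of the moment at which its call begins: read the wrist's pose just before it. calibration takes no time and is no camera call; for the wrist camera it gives the pose at the moment of the call.
- ctrl.finish_job(): hands the job in, once; it reports no verdict.
The state is a dict: "time_s": time; "joints": joint angles; "dq": joint speeds; "tau": joint torques, N m; "eef_pos": TCP position; "ee_rot": TCP orientation; "force": force on the tool from outside, world axes, zero at the start; "wrist_torque": the same for the moment, N m; "grip_width": opening from 0.0 (shut) to 1.0 (fully open).
Only numpy, scipy, OpenCV 4.12 (cv2) and the standard library are available. Lean on these libraries where they do the work, as an engineer would, in place of code of your own. Each camera call takes 0.05 s, during which the arm holds its last target.

## Working session

There is one attempt and no reset: what is moved stays moved. The work goes in short steps, Python scripts to look and compute and a tool call to move; the robot and the scene stay as the last step left them, time stands still between calls to the robot, and variables do not carry over. Pictures are saved under pics/ and viewed, and the job is handed in when it is done.

Besides the shell and the picture viewer there is one more tool, called after ">>>" as name(argument=value, ...) on one line, values as JSON. drive_tool: Moves the arm, as the interface text tells. Scaled input: -1 to 1 covers 0.1 m each way for a shift and 90 degrees each way for a turn. Its arguments: {"type":"object","properties":{"rows":{"type":"array","items":{"type":"array","items":{"type":"array","items":{"type":"number"}}}},"fingers":{"type":"number"},"force":{"type":"number"}},"required":["rows"]}

```bash
mkdir -p pics; ls; python3 - <<'E'
from rig import ctrl, viewer
import cv2
for n in("side","top","wrist"):
    c=viewer.calibration(n);print(n,c['mtx'].round(1).tolist(),c['extrinsics'].round(3).tolist(),[k for k in c])
    im=viewer.capture(n);cv2.imwrite(f"pics/{n}0.png",im[:,:,::-1])
print(ctrl.sense(),ctrl.tip_reach)
E
```

```text
pics
side [[438.3, 0.0, 253.8], [0.0, 438.3, 193.5], [0.0, 0.0, 1.0]] [[-0.502, 0.562, -0.657, -348.177], [-0.865, -0.312, 0.393, 585.256], [0.016, 0.766, 0.643, 1053.347], [0.0, 0.0, 0.0, 1.0]] ['mtx', 'extrinsics']
top [[363.9, 0.0, 256.6], [0.0, 363.9, 189.9], [0.0, 0.0, 1.0]] [[-0.003, 0.989, -0.145, 382.154], [-1.0, -0.003, -0.002, 41.361], [-0.002, 0.145, 0.989, 1294.006], [0.0, 0.0, 0.0, 1.0]] ['mtx', 'extrinsics']
wrist [[278.7, 0.0, 254.8], [0.0, 278.7, 190.7], [0.0, 0.0, 1.0]] [[0.338, 0.896, 0.287, 249.401], [-0.941, 0.323, 0.101, -468.199], [-0.002, -0.304, 0.953, 373.682], [0.0, 0.0, 0.0, 1.0]] ['mtx', 'extrinsics']
{'time_s': 0.15, 'joints': array([-1.45038557e+00,  3.13288321e-01,  1.49820322e+00,  3.71810149e-05,
        1.33100239e+00, -2.23387261e-01]), 'dq': array([ 2.94269630e-04, -4.89537239e-04, -1.08589968e-03,  1.16561257e-03,
        6.89994567e-05, -8.49593119e-04]), 'tau': array([ 1.72127424e-03, -4.12366748e+01, -2.59796923e+01, -1.24052208e-04,
        3.23163600e-03, -4.90896412e-06]), 'eef_pos': array([ 176.95441926, -494.25743755,  404.30577896]), 'ee_rot': array([-4.49110539e-04,  9.85262368e-01,  1.71049300e-01,  4.12249188e-05]), 'force': array([ 0.03409708, -0.22427221,  0.53752131]), 'wrist_torque': array([-0.02598893, -0.06483114, -0.02922684]), 'grip_width': 0.9979481986829735} 173.4
```

View pics/side0.png

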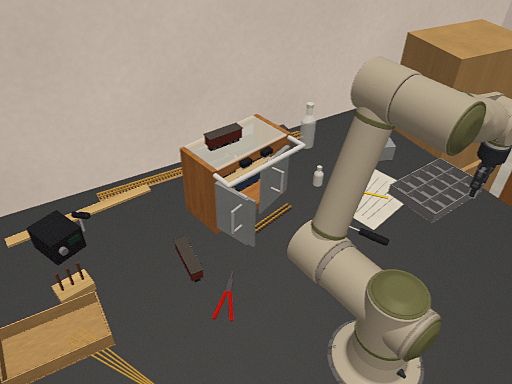

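View pics/top0.png

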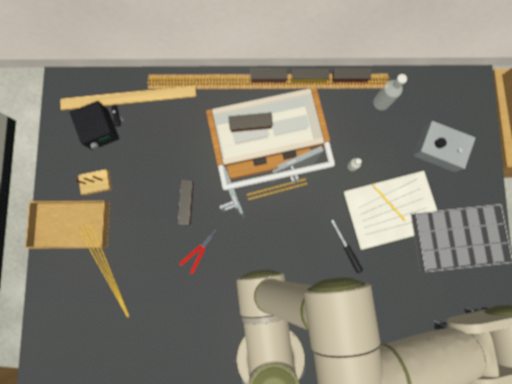

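View pics/wrist0.png

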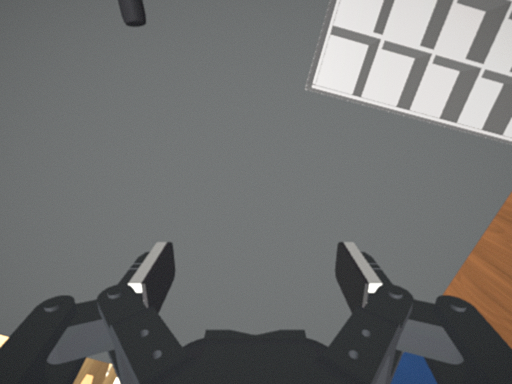

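The side view shows the case at about (240,170), with the rebated leaf open at (237,215) and the flanged one nearly shut at (275,180). The top view shows the light bar running from (222,185) to (332,160). I'll zoom in to measure.

```bash
python3 - <<'E'
import cv2
a=cv2.imread("pics/top0.png")[75:225,190:350];cv2.imwrite("pics/topz.png",cv2.resize(a,None,fx=5,fy=4*1.0+0,interpolation=2) if 0 else cv2.resize(a[:120*1+30],(640,600),interpolation=2))
a=cv2.imread("pics/side0.png")[105:255,170:320];cv2.imwrite("pics/sidez.png",cv2.resize(a,(600,600),interpolation=2))
E
```

```text
(no output)
```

View pics/topz.png

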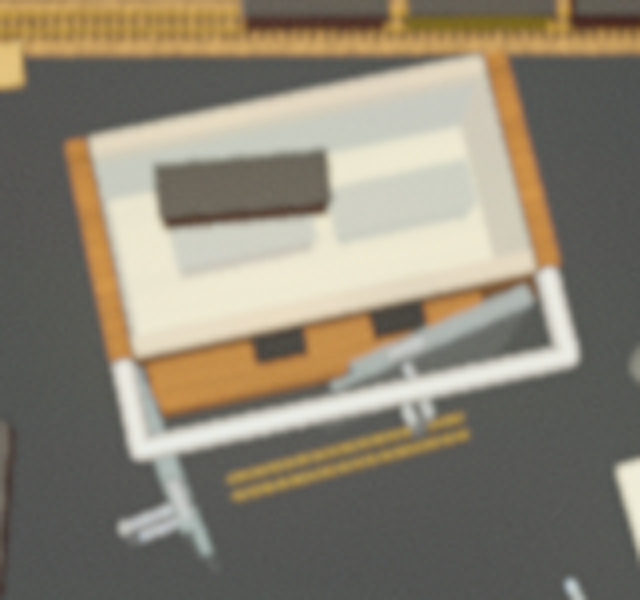

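View pics/sidez.png

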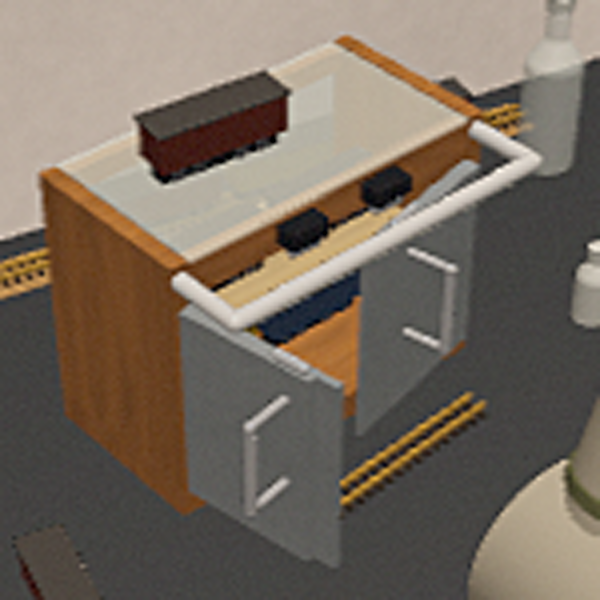

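```bash
cat > h.py <<'E'
import numpy as np
from rig import ctrl, viewer
def ray(n,px,c=None):
    c=c or viewer.calibration(n);M=c['mtx'];E=c['extrinsics']
    d=np.array([(px[0]-M[0,2])/M[0,0],-(px[1]-M[1,2])/M[1,1],-1]);d=E[:3,:3]@d
    return E[:3,3],d/np.linalg.norm(d)
def onz(n,px,z):
    o,d=ray(n,px);return o+d*(z-o[2])/d[2]
def tri(p1,p2,n1='top',n2='side'):
    o1,d1=ray(n1,p1);o2,d2=ray(n2,p2)
    A=np.stack([d1,-d2],1);t=np.linalg.lstsq(A,o2-o1,rcond=None)[0]
    a=o1+d1*t[0];b=o2+d2*t[1];return (a+b)/2,np.linalg.norm(a-b)
def proj(n,p):
    c=viewer.calibration(n);E=c['extrinsics'];q=E[:3,:3].T@(np.asarray(p,float)-E[:3,3]);M=c['mtx']
    return np.array([M[0,0]*q[0]/-q[2]+M[0,2],M[1,1]*-q[1]/-q[2]+M[1,2]])
T=lambda u,v:(190+u/4,75+v/4)
S=lambda u,v:(170+u/4,105+v/4)
def frame(F,yaw):
    x=np.array([np.cos(yaw),np.sin(yaw),0]);y=np.array([-np.sin(yaw),np.cos(yaw),0]);return np.array([F[0],F[1],0.]),x,y
def leafpt(F,yaw,which,ang,along,out,z):
    f,x,y=frame(F,yaw)
    if which=='R': return f+150*y+ along*(-y*np.cos(ang)-x*np.sin(ang))+out*(-x*np.cos(ang)+y*np.sin(ang))+np.array([0,0,z])
    return f-150*y+ along*(y*np.cos(ang)-x*np.sin(ang))+out*(-x*np.cos(ang)-y*np.sin(ang))+np.array([0,0,z])
E
python3 - <<'E'
from h import *
np.set_printoptions(suppress=True,precision=1)
L=onz('top',T(108,362),260);R=onz('top',T(560,262),260)
print('front top',L,R,np.linalg.norm(L-R),(L+R)/2,np.arctan2(-(L-R)[0],(L-R)[1]))
B1=onz('top',T(69,143),260);B2=onz('top',T(506,52),260);print('back',B1,B2,np.linalg.norm(L-B1),np.linalg.norm(R-B2))
b1=onz('top',T(140,447),245);b2=onz('top',T(569,355),245);print('bar',b1,b2,(b1+b2)/2,np.arctan2(-(b1-b2)[0],(b1-b2)[1]))
b1=onz('side',S(237,317),245);b2=onz('side',S(530,160),245);print('bar side',b1,b2,(b1+b2)/2)
Ls=onz('side',S(178,272),260);print('L side',Ls)
for nm,t,s in [('F handle top',(430,420),(450,268)),('R handle top',(122,528),(252,428)),('R free top',(212,562),(341,384)),('F free top',(335,385),(358,255))]:
    print(nm,*tri(T(*t),S(*s)))
for z in (195,):
  print('Fh side', onz('side',S(450,266),z),'Rh', onz('side',S(250,427),z))
E
```

```text
front top [605.8 157.6 260. ] [ 679.4 -172.5  260. ] 338.23725771195336 [642.6  -7.5 260. ] 0.2192516170231743
back [771.8 188.6 260. ] [ 841.7 -137.4  260. ] 168.84271001300877 166.00405950858516
bar [545.7 135.1 245. ] [ 613.1 -180.   245. ] [579.4 -22.4 245. ] 0.2107812830526637
bar side [549.  132.6 245. ] [ 615.  -175.8  245. ] [582.  -21.6 245. ]
L side [600.8 154.5 260. ]
F handle top [576.1 -79.5 193.7] 7.478735534141215
R handle top [491.5 152.5 189.7] 1.5986950961004291
R free top [465.9  87.  222.9] 9.036875501171489
F free top [598.8  -5.7 218.5] 7.74108620719945
Fh side [579.2 -77.  195. ] Rh [487.4 155.4 195. ]
```

```bash
python3 - <<'E'
from h import *
from scipy.optimize import minimize_scalar
np.set_printoptions(suppress=True,precision=1)
F=(642,-8);yaw=.215
for w,obs in (('R',[(105,55,193,T(122,528),S(250,427)),(148.5,3,220,T(212,562),S(341,384))]),('F',[(105,55,193,T(430,420),S(450,266)),(168,12,220,T(335,385),S(358,252))])):
    for al,out,z,t,s in obs:
        for n,p in(('top',t),('side',s)):
            r=minimize_scalar(lambda a:np.sum((proj(n,leafpt(F,yaw,w,a,al,out,z))-p)**2),bounds=(0,1.7),method='bounded')
            print(w,al,n,r.x,r.fun**.5,leafpt(F,yaw,w,r.x,al,out,z))
E
```

```text
R 105 top 1.4237087048995012 0.23630039499291391 [492.3 152.8 193. ]
R 105 side 1.428907381234082 0.7602548229236074 [492.4 153.4 193. ]
R 148.5 top 1.4056820058379835 2.7015982975399826 [471.   86.2 220. ]
R 148.5 side 1.4241816243851821 0.42724426200400195 [470.   88.8 220. ]
F 105 top 0.24937783686761456 1.4828319425896688 [577.8 -85.3 193. ]
F 105 side 0.18574600347829223 0.24385648273266805 [582.4 -79.3 193. ]
F 168 top 0.20395889635126885 1.0520488644538273 [594.7  -6.  220. ]
F 168 side 0.15691204860683577 0.3553428312109769 [601.8  -2.4 220. ]
```

```bash
cat >> h.py <<'E'
from scipy.spatial.transform import Rotation as Ro
def goal(g,psi,tau,back=0,reach=155):
    a=np.array([np.cos(psi)*np.sin(tau),np.sin(psi)*np.sin(tau),-np.cos(tau)])
    y=np.array([np.sin(psi),-np.cos(psi),0]);x=np.cross(y,a)
    return np.asarray(g)-a*(reach+back),Ro.from_matrix(np.stack([x,y,a],1))
def cur():
    s=ctrl.sense();q=s['ee_rot'];return s['eef_pos'],Ro.from_quat([q[1],q[2],q[3],q[0]]),s
def delta(P,R):
    p,r,s=cur();return np.r_[(P-p)/100,(R*r.inv()).as_rotvec()/(np.pi/2)]
def seq(goals):
    for P,R in goals: print(np.round(delta(P,R),2).tolist())
F=(642,-8);yaw=.215
E
python3 - <<'E'
from h import *
h=leafpt(F,yaw,'F',.19,105,55,140);print(h)
for b in(80,0):
    P,R=goal(h,.5,.75,b);print(P.round(),delta(P,R).round(2))
for a in (.5,.8,1.1): print(a,leafpt(F,yaw,'F',a,105,55,140).round())
E
```

```text
[582.07951256 -79.71173925 140.        ]
[ 442. -157.  312.] [ 2.65  3.38 -0.92  0.2  -0.44  0.09]
[ 489. -130.  253.] [ 3.12  3.64 -1.51  0.2  -0.44  0.09]
0.5 [ 564. -111.  140.]
0.8 [ 556. -146.  140.]
1.1 [ 559. -181.  140.]
```

>>> drive_tool(rows=[[[0.5,0.5,0,0,0,0],[0.8,1,0,0,0,0],[0.8,1,0,0,0,0],[0.8,1,0,0,0,0]]])

```text
time_s: 0.65
eef_pos: [256.9, -394.4, 404.4]
ee_rot: [-0.0, 0.985, 0.171, -0.0]
force: [-0.5, -0.6, -0.6]
grip_width: 1.001
```

>>> drive_tool(rows=[[[0.5,0.5,0,0,0,0],[0.8,1,0,0,0,0],[0.8,1,0,0,0,0],[0.8,1,0,0,0,0]]])

```text
time_s: 1.15
eef_pos: [336.6, -295.5, 404.3]
ee_rot: [-0.0, 0.985, 0.171, -0.0]
force: [-0.3, 0.0, -0.5]
grip_width: 0.999
```

>>> drive_tool(rows=[[[0.3,0.5,-0.2,0.1,-0.2,0.04],[0.6,1,-0.5,0.2,-0.44,0.09],[0.6,1,-0.5,0.2,-0.44,0.09],[0.6,1,-0.5,0.2,-0.44,0.09],[0.6,1,-0.5,0.2,-0.44,0.09],[0.6,1,-0.5,0.2,-0.44,0.09]]])

```text
time_s: 1.9
eef_pos: [396.4, -196.6, 354.2]
ee_rot: [-0.093, 0.902, 0.226, 0.357]
force: [-0.1, -0.2, 0.2]
grip_width: 1.003
```

```bash
python3 - <<'E'
from h import *
import cv2
c=viewer.calibration('wrist');im=viewer.capture('wrist');cv2.imwrite("pics/w1.png",im[:,:,::-1])
h=leafpt(F,yaw,'F',.19,105,55,140)
print(proj('wrist',h+[0,0,50]),proj('wrist',h-[0,0,35]))
seq([goal(h,.5,.75,80),goal(h,.5,.75,0)]);print(ctrl.sense()['joints'])
E
```

```text
[239.27587634 139.70939813] [243.60114171 184.6432583 ]
[0.45, 0.4, -0.42, -0.01, 0.0, 0.0]
[0.93, 0.66, -1.01, -0.01, 0.0, 0.0]
[-0.85690532  0.14568737  1.9154139   0.86240825  1.08006517 -0.20377904]
```

View pics/w1.png

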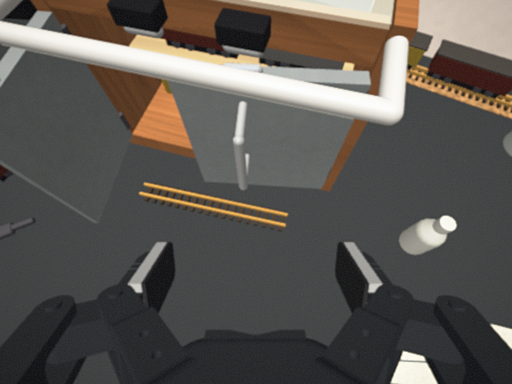

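The wrist view shows the flanged pull from (239,140) to (242,187), which matches the prediction (239,140)–(244,185). Going in now.

>>> drive_tool(rows=[[[0.45,0.4,-0.42,0,0,0],[0.45,0.4,-0.42,0,0,0],[0.65,0.51,-0.67,0,0,0],[0.93,0.66,-1,0,0,0],[0.93,0.66,-1,0,0,0],[0.93,0.66,-1,0,0,0]]], fingers=0.2, force=25)

```text
time_s: 2.7
eef_pos: [489.4, -130.9, 255.2]
ee_rot: [-0.092, 0.902, 0.226, 0.357]
force: [-0.3, -0.4, 0.3]
grip_width: 0.595
```

```bash
python3 - <<'E'
from h import *
import cv2
im=viewer.capture('wrist');cv2.imwrite("pics/w2.png",im[:,:,::-1])
h=leafpt(F,yaw,'F',.19,105,55,140)
seq([goal(h,.5,.75,0)]);print(ctrl.sense()['joints'])
E
```

```text
[0.0, 0.01, -0.02, -0.0, 0.0, 0.0]
[-0.59579228  0.41298187  1.86612137  1.05209831  0.77729884 -0.27094004]
```

View pics/w2.png

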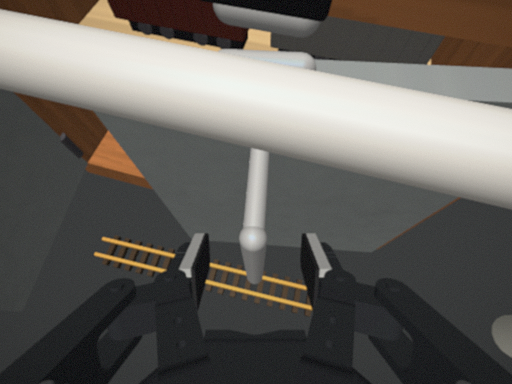

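The pull (col 254) is centred between the pads (195–325). Closing.

>>> drive_tool(rows=[[[0,0,0,0,0,0],[0,0,0,0,0,0],[0,0,0,0,0,0],[0,0,0,0,0,0],[0,0,0,0,0,0],[0,0,0,0,0,0]]], fingers=-1, force=30)

```text
time_s: 3.5
eef_pos: [489.1, -130.6, 256.1]
ee_rot: [-0.093, 0.901, 0.227, 0.358]
force: [-5.5, 3.9, 5.7]
grip_width: 0.101
```

```bash
python3 - <<'E'
from h import *
h=leafpt(F,yaw,'F',.19,105,55,140)
p0,r0,s=cur()
for a,psi in((.3,.55),(.4,.6),(.5,.7),(.6,.75),(.7,.8),(.8,.85),(.9,.9),(1.0,.95),(1.1,1.)):
    g=leafpt(F,yaw,'F',a,105,55,140); 
    print(a,psi); seq([goal(g,psi,.75)])
E
```

```text
0.3 0.55
[-0.05, -0.15, -0.03, -0.0, 0.0, 0.04]
0.4 0.6
[-0.08, -0.3, -0.03, -0.01, 0.0, 0.07]
0.5 0.7
[-0.06, -0.49, -0.03, -0.01, 0.0, 0.13]
0.6 0.75
[-0.06, -0.64, -0.03, -0.01, 0.0, 0.16]
0.7 0.8
[-0.05, -0.79, -0.03, -0.01, 0.0, 0.19]
0.8 0.85
[-0.03, -0.95, -0.03, -0.01, 0.0, 0.23]
0.9 0.9
[0.01, -1.1, -0.03, -0.01, 0.0, 0.26]
1.0 0.95
[0.06, -1.25, -0.03, -0.01, 0.0, 0.29]
1.1 1.0
[0.12, -1.4, -0.03, -0.01, 0.0, 0.32]
```

>>> drive_tool(rows=[[[-0.03,-0.07,0,0,0,0.02],[-0.05,-0.15,0,0,0,0.04],[-0.07,-0.22,0,0,0,0.06],[-0.08,-0.3,0,0,0,0.07],[-0.07,-0.4,0,0,0,0.1],[-0.06,-0.49,0,0,0,0.13],[-0.06,-0.57,0,0,0,0.15],[-0.06,-0.64,0,0,0,0.16],[-0.05,-0.79,0,0,0,0.19],[-0.05,-0.79,0,0,0,0.19]]])

```text
time_s: 4.75
eef_pos: [483.7, -210.0, 256.0]
ee_rot: [-0.146, 0.857, 0.358, 0.34]
force: [-4.4, 1.2, 3.6]
grip_width: 0.102
```

```bash
python3 - <<'E'
from h import *
import cv2
im=viewer.capture('side')[90:290,150:350];cv2.imwrite("pics/s3.png",cv2.resize(im[:,:,::-1],(600,600)))
for a,psi in((.8,.85),(.9,.9),(1.0,.95),(1.1,1.),(1.2,1.05)):
    g=leafpt(F,yaw,'F',a,105,55,140); 
    print(a,psi); seq([goal(g,psi,.75)])
E
```

```text
0.8 0.85
[0.02, -0.16, -0.03, -0.01, -0.0, 0.04]
0.9 0.9
[0.06, -0.31, -0.03, -0.01, -0.0, 0.07]
1.0 0.95
[0.11, -0.46, -0.03, -0.01, -0.0, 0.1]
1.1 1.0
[0.18, -0.6, -0.03, -0.01, -0.0, 0.13]
1.2 1.05
[0.25, -0.75, -0.03, -0.01, -0.0, 0.16]
```

View pics/s3.png

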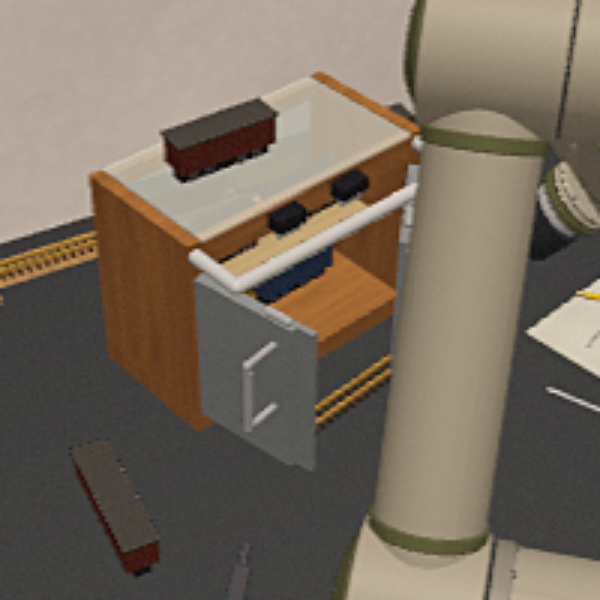

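The side view shows the flanged leaf following the gripper (mostly behind the arm). Continuing to about 1.1 rad.

>>> drive_tool(rows=[[[0.02,-0.16,0,0,0,0.04],[0.04,-0.24,0,0,0,0.06],[0.06,-0.31,0,0,0,0.07],[0.09,-0.39,0,0,0,0.09],[0.11,-0.46,0,0,0,0.1],[0.15,-0.53,0,0,0,0.12],[0.18,-0.6,0,0,0,0.13],[0.18,-0.6,0,0,0,0.13]]])

```text
time_s: 5.8
eef_pos: [501.5, -270.4, 256.1]
ee_rot: [-0.179, 0.817, 0.444, 0.323]
force: [-4.8, -1.1, 2.8]
grip_width: 0.106
```

>>> drive_tool(rows=[[[0,0,0,0,0,0],[0,0,0,0,0,0],[0,0,0,0,0,0]]], fingers=0.2)

```text
time_s: 6.18
eef_pos: [501.5, -270.4, 256.1]
ee_rot: [-0.179, 0.817, 0.444, 0.323]
force: [0.4, 0.6, -1.1]
grip_width: 0.602
```

```bash
python3 - <<'E'
from h import *
import cv2
im=viewer.capture('wrist');cv2.imwrite("pics/w4.png",im[:,:,::-1])
p,r,s=cur();a=r.as_matrix()[:,2];print(a,-a*90)
g=onz('top',(355,163),60);print('bottle',g)
E
```

```text
[ 0.36759274  0.57940814 -0.72743507] [-33.08334677 -52.14673226  65.46915672]
bottle [ 656.23594463 -297.86415879   60.        ]
```

View pics/w4.png

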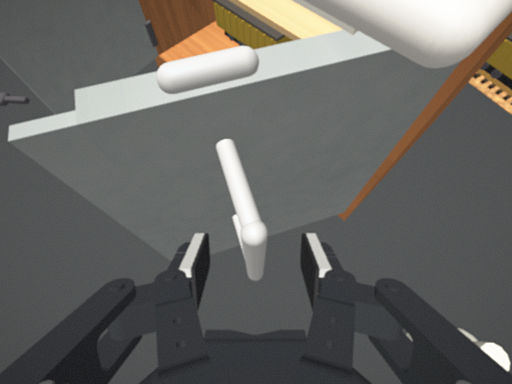

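The leaf is well open with the pull free between the open pads (col 255). Retreating, then going across.

>>> drive_tool(rows=[[[-0.17,-0.26,0.33,0,0,0],[-0.33,-0.52,0.65,0,0,0],[-0.6,-0.3,0.95,0,0,0],[-1,0.1,1,0,0,-0.1],[-1,0.6,1,0,0,-0.2],[-1,0.8,1,0,0,-0.3],[-1,0.8,1,0,0,-0.3]]])

```text
time_s: 7.1
eef_pos: [401.4, -189.3, 356.5]
ee_rot: [-0.099, 0.897, 0.242, 0.356]
force: [-1.3, -0.6, 0.0]
grip_width: 0.599
```

```bash
python3 - <<'E'
from h import *
h=leafpt(F,yaw,'R',1.42,105,55,140);print(h)
for p in (-.5,):
  for b in(90,0): print(goal(h,p,.75,b)[0]);seq([goal(h,p,.75,b)])
E
```

```text
[492.2716503  152.34984591 140.        ]
[345.71404942 232.41462817 319.26377287]
[-0.56, 4.22, -0.37, -0.0, 0.0, -0.66]
[399.55153546 203.0030755  253.41177468]
[-0.02, 3.92, -1.03, -0.0, 0.0, -0.66]
```

>>> drive_tool(rows=[[[-0.3,0.5,0.3,0,0,-0.1],[-0.6,1,0.3,0,0,-0.2],[-0.6,1,0.3,0,0,-0.3]]])

```text
time_s: 7.48
eef_pos: [340.1, -87.7, 386.9]
ee_rot: [-0.013, 0.929, 0.026, 0.369]
force: [0.2, -1.5, -0.1]
grip_width: 0.601
```

>>> drive_tool(rows=[[[0,0.5,0,0,0,-0.1],[0,1,0,0,0,-0.2],[0,1,0,0,0,-0.36]]])

```text
time_s: 7.85
eef_pos: [341.3, -13.9, 384.6]
ee_rot: [0.037, 0.934, -0.098, 0.341]
force: [-0.0, -0.7, -1.2]
grip_width: 0.597
```

>>> drive_tool(rows=[[[0,0.5,0,0,0,0],[0,1,0,0,0,0],[0,1,0,0,0,0]]])

```text
time_s: 8.22
eef_pos: [341.9, 86.9, 384.7]
ee_rot: [0.038, 0.935, -0.096, 0.34]
force: [-0.4, 0.4, 0.1]
grip_width: 0.6
```

>>> drive_tool(rows=[[[0,0.5,0,0,0,0],[0,1,0,0,0,0],[0,1,0,0,0,0],[0,1,-0.3,0,0,0],[0,1,-0.3,0,0,0]]])

```text
time_s: 8.85
eef_pos: [342.3, 186.0, 353.5]
ee_rot: [0.04, 0.935, -0.096, 0.338]
force: [0.2, 0.2, -0.1]
grip_width: 0.601
```

```bash
python3 - <<'E'
from h import *
import cv2
im=viewer.capture('wrist');cv2.imwrite("pics/w5.png",im[:,:,::-1])
im=viewer.capture('top')[75:225,190:350];cv2.imwrite("pics/t5.png",cv2.resize(im[:,:,::-1],(640,600)))
h=leafpt(F,yaw,'R',1.42,105,55,140)
print(proj('wrist',h+[0,0,50]),proj('wrist',h-[0,0,35]))
seq([goal(h,-.5,.75,90),goal(h,-.5,.75,0)]);print(ctrl.sense()['joints'],cur()[0])
E
```

```text
[255.71034158 195.67478213] [254.92294254 225.79667141]
[0.03, 0.46, -0.36, -0.01, -0.03, -0.19]
[0.57, 0.17, -1.02, -0.01, -0.03, -0.19]
[ 2.59224912e-01  2.49990483e-04  2.06218433e+00 -6.28967269e-01
  5.25003736e-01  2.49790730e+00] [342.64423323 186.20179207 355.45282729]
```

View pics/w5.png

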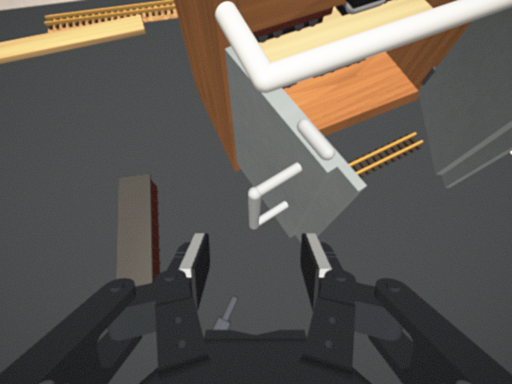

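View pics/t5.png

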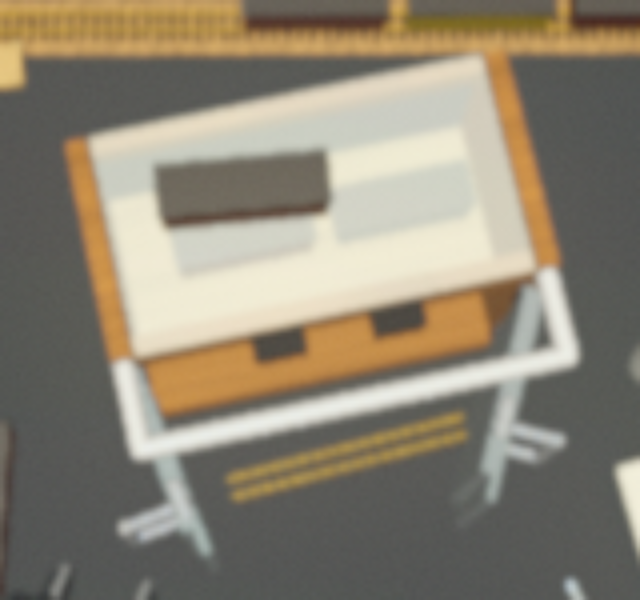

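The wrist view shows the rebated pull from (254,193) to (254,226), as predicted. The top view shows the flanged leaf well open, around 1.1 rad. I'll keep a smaller heading because joint 6 is at 2.5.

```bash
python3 - <<'E'
from h import *
h=leafpt(F,yaw,'R',1.42,105,55,140)
seq([goal(h,-.32,.75,90),goal(h,-.32,.75,45),goal(h,-.32,.75,0)])
E
```

```text
[-0.09, 0.19, -0.36, -0.0, -0.03, -0.07]
[0.2, 0.09, -0.69, -0.0, -0.03, -0.07]
[0.49, -0.01, -1.02, -0.0, -0.03, -0.07]
```

>>> drive_tool(rows=[[[-0.09,0.19,-0.36,0,-0.03,-0.07],[-0.09,0.19,-0.36,0,-0.03,-0.07],[-0.09,0.19,-0.36,0,-0.03,-0.07],[0.05,0.14,-0.53,0,-0.03,-0.07],[0.2,0.09,-0.69,0,-0.03,-0.07],[0.2,0.09,-0.69,0,-0.03,-0.07]]], fingers=-0.25)

```text
time_s: 9.7
eef_pos: [370.1, 185.3, 304.6]
ee_rot: [0.051, 0.925, -0.146, 0.348]
force: [0.0, -0.3, 0.3]
grip_width: 0.374
```

```bash
python3 - <<'E'
from h import *
import cv2
im=viewer.capture('wrist');cv2.imwrite("pics/w6.png",im[:,:,::-1])
h=leafpt(F,yaw,'R',1.42,105,55,140)
seq([goal(h,-.32,.75,0)]);print(ctrl.sense()['joints'])
E
```

```text
[0.22, 0.0, -0.51, -0.01, -0.02, -0.01]
[ 0.25114615  0.14417461  2.06831182 -0.91473526  0.45277185  2.87879117]
```

View pics/w6.png

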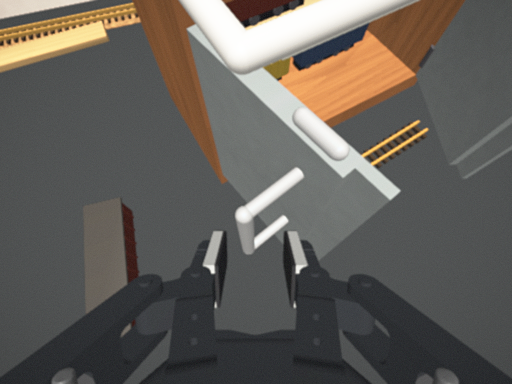

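Joint 6 is at its limit here (2.879), so this wrist roll is wrong for this leaf. I'll back off and roll the tool half a turn about its own axis, which gives the same grasp.

```bash
python3 - <<'E'
from h import *
a=cur()[1].as_matrix()[:,2];print(a,-a*.6,cur()[0])
E
```

```text
[ 0.62920037 -0.19644101 -0.75200919] [-0.37752022  0.11786461  0.45120552] [369.54076949 185.56764763 304.89075023]
```

>>> drive_tool(rows=[[[-0.27,0.08,0.4,0,0,0],[-0.27,0.08,0.5,-0.06,0.02,0.07],[-0.27,0.08,0.5,-0.13,0.04,0.15],[-0.27,0.08,0.5,-0.2,0.06,0.24],[-0.27,0.08,0.5,-0.27,0.08,0.32],[-0.27,0.08,0.5,-0.33,0.1,0.39],[-0.27,0.08,0.5,-0.4,0.12,0.47],[-0.27,0.08,0.5,-0.46,0.14,0.55],[-0.27,0.08,0.5,-0.53,0.16,0.63],[-0.27,0.08,0.5,-0.59,0.18,0.7]]])

```text
time_s: 11.0
eef_pos: [342.0, 193.6, 355.9]
ee_rot: [0.274, 0.782, 0.511, 0.227]
force: [0.4, 0.2, -0.7]
grip_width: 0.374
```

```bash
python3 - <<'E'
from h import *
p,r,s=cur();print(s['joints'],r.as_matrix()[:,2])
h=leafpt(F,yaw,'R',1.42,105,55,140)
P,R=goal(h,-.4,.75,120); R=R*Ro.from_euler('z',np.pi); print(P,delta(P,R))
E
```

```text
[ 0.29512814  0.01631521  2.04934171 -0.75514504  0.57466674  1.25003077] [ 0.63525897 -0.19626199 -0.7469453 ]
[319.61815999 225.3465708  341.21443894] [-0.22402057  0.31705443 -0.1465465  -0.6748142   0.23477054  0.73601734]
```

>>> drive_tool(rows=[[[-0.1,0.15,0,-0.06,0.02,0.07],[-0.2,0.3,0,-0.13,0.04,0.15],[-0.2,0.3,0,-0.2,0.06,0.24],[-0.2,0.3,0,-0.28,0.09,0.32],[-0.2,0.3,0,-0.35,0.12,0.39],[-0.2,0.3,0,-0.42,0.14,0.47],[-0.2,0.3,0,-0.49,0.17,0.55],[-0.2,0.3,0,-0.56,0.19,0.63],[-0.2,0.3,0,-0.67,0.23,0.74],[-0.2,0.3,0,-0.67,0.23,0.74]]])

```text
time_s: 12.25
eef_pos: [321.5, 223.7, 356.9]
ee_rot: [0.358, 0.183, 0.913, -0.068]
force: [0.7, 1.3, -0.2]
grip_width: 0.371
```

```bash
cat >> h.py <<'E'
_g=goal
def goalf(*a):
    P,R=_g(*a);return P,R*Ro.from_euler('z',np.pi)
E
python3 - <<'E'
from h import *
p,r,s=cur();print(p,s['joints'])
h=leafpt(F,yaw,'R',1.42,105,55,140)
seq([goalf(h,-.4,.75,90),goalf(h,-.4,.75,45),goalf(h,-.4,.75,0)])
E
```

```text
[321.50589616 223.69531719 356.85491579] [ 0.41103833  0.03151203  2.03377891 -0.85560549  0.6971532  -0.19357394]
[0.17, -0.06, -0.38, -0.01, -0.0, -0.0]
[0.45, -0.18, -0.71, -0.01, -0.0, -0.0]
[0.73, -0.3, -1.03, -0.01, -0.0, -0.0]
```

Joint 6 is now near −0.2. Approaching in line with the tool axis.

>>> drive_tool(rows=[[[0.17,-0.06,-0.38,0,0,0],[0.17,-0.06,-0.38,0,0,0],[0.31,-0.12,-0.55,0,0,0],[0.45,-0.18,-0.71,0,0,0],[0.45,-0.18,-0.71,0,0,0],[0.54,-0.22,-0.82,0,0,0],[0.64,-0.26,-0.93,0,0,0],[0.72,-0.3,-1,0,0,0],[0.72,-0.3,-1,0,0,0]]])

```text
time_s: 13.38
eef_pos: [393.6, 193.7, 257.4]
ee_rot: [0.358, 0.183, 0.913, -0.068]
force: [-0.1, -0.6, 0.1]
grip_width: 0.373
```

```bash
python3 - <<'E'
from h import *
import cv2
for n in('wrist',):
  im=viewer.capture(n);cv2.imwrite(f"pics/{n}7.png",im[:,:,::-1])
im=viewer.capture('side')[105:255,170:320];cv2.imwrite("pics/s7.png",cv2.resize(im[:,:,::-1],(600,600)))
h=leafpt(F,yaw,'R',1.42,105,55,140)
seq([goalf(h,-.4,.75,0)]);print(ctrl.sense()['joints'],ctrl.sense()['force'])
E
```

```text
[0.02, -0.0, -0.04, -0.01, -0.0, -0.0]
[ 0.26872488  0.29393537  2.04327603 -1.21245833  0.45616054  0.12758276] [ 0.452211   -0.10868147  0.13233661]
```

View pics/wrist7.png

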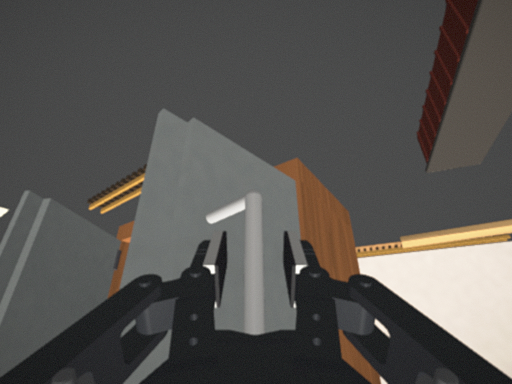

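View pics/s7.png

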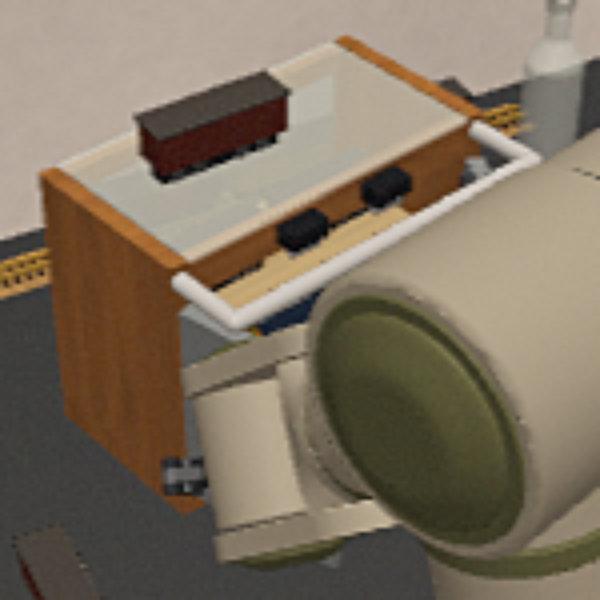

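The wrist view has the bar (col 254) between the pads (225–290). Gripping.

>>> drive_tool(rows=[[[0,0,0,0,0,0],[0,0,0,0,0,0],[0,0,0,0,0,0],[0,0,0,0,0,0]]], fingers=-1, force=30)

```text
time_s: 13.98
eef_pos: [393.1, 194.0, 257.9]
ee_rot: [0.359, 0.183, 0.913, -0.068]
force: [-5.7, 1.2, 6.3]
grip_width: 0.106
```

```bash
python3 - <<'E'
from h import *
p,r,s=cur();print(s['joints'],s['force'],s['grip_width'])
for a,psi in((1.42,-.4),(1.32,-.35),(1.2,-.3),(1.1,-.25),(1.0,-.2),(.9,-.15),(.8,-.1),(.7,-.05),(.6,0)):
    g=leafpt(F,yaw,'R',a,105,55,142); 
    print(a,psi,end=' '); seq([goalf(g,psi,.75)])
E
```

```text
[ 0.26931684  0.29279318  2.04336069 -1.21230396  0.45688667  0.12723422] [-5.6627736   1.21973308  6.26015683] 0.10643120799952314
1.42 -0.4 [0.02, -0.01, -0.03, -0.01, 0.0, -0.0]
1.32 -0.35 [-0.01, -0.17, -0.03, -0.01, 0.0, 0.03]
1.2 -0.3 [-0.02, -0.36, -0.03, -0.01, 0.0, 0.06]
1.1 -0.25 [-0.02, -0.53, -0.03, -0.01, 0.0, 0.09]
1.0 -0.2 [0.0, -0.7, -0.03, -0.01, -0.0, 0.12]
0.9 -0.15 [0.03, -0.86, -0.03, -0.01, -0.0, 0.15]
0.8 -0.1 [0.08, -1.02, -0.03, -0.01, -0.0, 0.19]
0.7 -0.05 [0.14, -1.17, -0.03, -0.01, -0.0, 0.22]
0.6 0 [0.21, -1.32, -0.03, -0.01, -0.0, 0.25]
```

>>> drive_tool(rows=[[[-0.01,-0.08,0,0,0,0.03],[-0.01,-0.17,0,0,0,0.05],[-0.02,-0.26,0,0,0,0.07],[-0.02,-0.36,0,0,0,0.09],[-0.02,-0.36,0,0,0,0.09]]])

```text
time_s: 14.6
eef_pos: [389.8, 157.5, 259.5]
ee_rot: [0.357, 0.118, 0.926, -0.043]
force: [-18.1, -0.9, -4.3]
grip_width: 0.107
```

```bash
python3 - <<'E'
from h import *
p,r,s=cur();print(s['joints'],s['force'],s['grip_width'])
for a,psi in((1.2,-.25),(1.1,-.2),(1.0,-.15),(.9,-.1),(.8,-.05),(.7,-.0),(.6,0.05),(.5,.1)):
    g=leafpt(F,yaw,'R',a,105,55,142); 
    print(a,psi,end=' '); seq([goalf(g,psi,.75)])
E
```

```text
[ 0.1570049   0.23965032  2.11152052 -1.23007265  0.2844304  -0.03947445] [-18.06931357  -0.93382599  -4.30252337] 0.10654594769796533
1.2 -0.25 [-0.0, -0.05, -0.04, -0.0, -0.01, 0.0]
1.1 -0.2 [0.01, -0.22, -0.04, -0.0, -0.01, 0.03]
1.0 -0.15 [0.03, -0.39, -0.04, -0.0, -0.01, 0.07]
0.9 -0.1 [0.06, -0.55, -0.04, -0.0, -0.01, 0.1]
0.8 -0.05 [0.11, -0.71, -0.04, -0.0, -0.01, 0.13]
0.7 -0.0 [0.17, -0.86, -0.04, -0.0, -0.01, 0.16]
0.6 0.05 [0.24, -1.01, -0.04, -0.0, -0.01, 0.19]
0.5 0.1 [0.33, -1.15, -0.04, -0.0, -0.01, 0.22]
```

Joint 4 is at its limit and the wrist is near-singular (q5=0.28). I'll reduce the tilt to about 0.55 while still holding the bar, and increase the heading.

```bash
python3 - <<'E'
from h import *
for a,psi,t in((1.22,-.2,.65),(1.22,-.15,.55),(1.1,-.05,.55),(1.0,.05,.55),(.9,.1,.55)):
    g=leafpt(F,yaw,'R',a,105,55,144); 
    print(a,psi,end=' '); seq([goalf(g,psi,t)])
E
```

```text
1.22 -0.2 [0.1, -0.1, 0.08, 0.01, 0.05, 0.03]
1.22 -0.15 [0.22, -0.17, 0.17, 0.02, 0.12, 0.07]
1.1 -0.05 [0.23, -0.39, 0.17, 0.02, 0.12, 0.13]
1.0 0.05 [0.26, -0.58, 0.17, 0.01, 0.12, 0.19]
0.9 0.1 [0.31, -0.74, 0.17, 0.01, 0.12, 0.22]
```

>>> drive_tool(rows=[[[0.05,-0.05,0.04,0.01,0.03,0.02],[0.1,-0.1,0.08,0.01,0.05,0.03],[0.16,-0.13,0.12,0.01,0.08,0.05],[0.22,-0.17,0.17,0.02,0.12,0.07],[0.22,-0.17,0.17,0.02,0.12,0.07]]])

```text
time_s: 15.22
eef_pos: [411.6, 140.3, 276.2]
ee_rot: [0.267, 0.069, 0.961, -0.021]
force: [-3.8, 0.7, -2.3]
grip_width: 0.102
```

```bash
python3 - <<'E'
from h import *
p,r,s=cur();print(s['joints'],s['force'],s['grip_width'])
for a,psi,t in((1.22,-.15,.55),(1.1,-.05,.55),(1.0,.05,.55),(.9,.1,.55),(.8,.15,.55),(.7,.2,.55)):
    g=leafpt(F,yaw,'R',a,105,55,144); 
    print(a,psi,end=' '); seq([goalf(g,psi,t)])
E
```

```text
[ 0.08072412  0.22570815  2.03370269 -0.33106393  0.36939148 -1.06809414] [-3.75397305  0.72224088 -2.30520673] 0.10244042651633134
1.22 -0.15 [0.0, 0.0, -0.0, 0.0, -0.0, -0.0]
1.1 -0.05 [0.01, -0.22, -0.0, 0.0, -0.0, 0.06]
1.0 0.05 [0.04, -0.41, -0.0, 0.0, -0.0, 0.12]
0.9 0.1 [0.09, -0.56, -0.0, 0.0, -0.0, 0.16]
0.8 0.15 [0.14, -0.71, -0.0, 0.0, -0.0, 0.19]
0.7 0.2 [0.21, -0.85, -0.0, 0.0, -0.0, 0.22]
```

Healthy joints again. Swinging the leaf onward.

>>> drive_tool(rows=[[[0,-0.11,0,0,0,0.03],[0.01,-0.22,0,0,0,0.06],[0.03,-0.32,0,0,0,0.09],[0.04,-0.41,0,0,0,0.12],[0.06,-0.48,0,0,0,0.14],[0.09,-0.56,0,0,0,0.16],[0.14,-0.71,0,0,0,0.19],[0.17,-0.78,0,0,0,0.2],[0.21,-0.85,0,0,0,0.22],[0.21,-0.85,0,0,0,0.22]]])

```text
time_s: 16.48
eef_pos: [432.6, 55.3, 276.2]
ee_rot: [0.267, -0.096, 0.959, 0.025]
force: [1.4, 1.3, -0.4]
grip_width: 0.103
```

```bash
python3 - <<'E'
from h import *
p,r,s=cur();print(s['joints'],s['force'],s['grip_width'])
for a,psi,t in((.7,.2,.55),(.6,.2,.6),(.5,.2,.65),(.4,.2,.65),(.3,.2,.65),(.2,.2,.65),(.15,.2,.65),(.1,.2,.65),(.05,.2,.65),(0,.2,.65)):
    g=leafpt(F,yaw,'R',a,105,55,144 if a>.6 else 139); 
    print(a,psi,end=' '); seq([goalf(g,psi,t)])
E
```

```text
[-0.17966518  0.21819499  2.04380436  0.4892596   0.41182267 -2.35445212] [ 1.40009472  1.33389175 -0.3629571 ] 0.10299789230116797
0.7 0.2 [0.0, -0.0, -0.0, 0.0, -0.0, 0.0]
0.6 0.2 [0.01, -0.11, -0.09, 0.01, -0.04, 0.0]
0.5 0.2 [0.03, -0.21, -0.14, 0.02, -0.07, 0.0]
0.4 0.2 [0.12, -0.28, -0.14, 0.02, -0.07, 0.0]
0.3 0.2 [0.22, -0.35, -0.14, 0.02, -0.07, 0.0]
0.2 0.2 [0.32, -0.41, -0.14, 0.02, -0.07, 0.0]
0.15 0.2 [0.37, -0.44, -0.14, 0.02, -0.07, 0.0]
0.1 0.2 [0.43, -0.46, -0.14, 0.02, -0.07, 0.0]
0.05 0.2 [0.48, -0.48, -0.14, 0.02, -0.07, 0.0]
0 0.2 [0.54, -0.5, -0.14, 0.02, -0.07, 0.0]
```

```bash
python3 - <<'E'
from h import *
for a,psi,t in((.6,.15,.6),(.5,.1,.66),(.4,.08,.66),(.3,.08,.66),(.2,.08,.66)):
    g=leafpt(F,yaw,'R',a,105,55,138); 
    print(a,psi,end=' '); seq([goalf(g,psi,t)])
E
```

```text
0.6 0.15 [0.0, -0.06, -0.1, 0.01, -0.04, -0.03]
0.5 0.1 [0.01, -0.12, -0.16, 0.01, -0.07, -0.06]
0.4 0.08 [0.09, -0.17, -0.16, 0.01, -0.07, -0.08]
0.3 0.08 [0.19, -0.24, -0.16, 0.01, -0.07, -0.08]
0.2 0.08 [0.29, -0.3, -0.16, 0.01, -0.07, -0.08]
```

>>> drive_tool(rows=[[[0,-0.03,-0.05,0,-0.02,-0.02],[0,-0.06,-0.1,0.01,-0.04,-0.03],[0,-0.09,-0.13,0.01,-0.06,-0.05],[0.01,-0.12,-0.16,0.01,-0.07,-0.06],[0.05,-0.15,-0.16,0.01,-0.07,-0.07],[0.09,-0.17,-0.16,0.01,-0.07,-0.08],[0.14,-0.21,-0.16,0.01,-0.07,-0.08],[0.19,-0.24,-0.16,0.01,-0.07,-0.08],[0.19,-0.24,-0.16,0.01,-0.07,-0.08]]])

```text
time_s: 17.6
eef_pos: [453.1, 31.6, 262.9]
ee_rot: [0.324, -0.034, 0.945, 0.009]
force: [4.2, 5.9, 15.9]
grip_width: 0.106
```

```bash
python3 - <<'E'
from h import *
import cv2
p,r,s=cur();print(s['joints'],s['force'],s['grip_width'])
im=viewer.capture('wrist');cv2.imwrite("pics/w8.png",im[:,:,::-1])
im=viewer.capture('side')[90:290,150:350];cv2.imwrite("pics/s8.png",cv2.resize(im[:,:,::-1],(600,600)))
for a,psi,t in((.3,.08,.66),(.2,.08,.66),(.15,.08,.66),(.1,.08,.66),(.05,.08,.66),(.0,.08,.66),(-.03,.08,.66)):
    g=leafpt(F,yaw,'R',a,105,55,138); 
    print(a,psi,end=' '); seq([goalf(g,psi,t)])
E
```

```text
[-0.22174861  0.27439327  2.03426021  0.74600772  0.25865514 -2.53579176] [ 4.2147458   5.9172017  15.92351269] 0.105747852714493
0.3 0.08 [-0.01, -0.01, -0.02, 0.0, 0.0, 0.01]
0.2 0.08 [0.09, -0.07, -0.02, 0.0, 0.0, 0.01]
0.15 0.08 [0.14, -0.09, -0.02, 0.0, 0.0, 0.01]
0.1 0.08 [0.2, -0.11, -0.02, 0.0, 0.0, 0.01]
0.05 0.08 [0.25, -0.13, -0.02, 0.0, 0.0, 0.01]
0.0 0.08 [0.31, -0.15, -0.02, 0.0, 0.0, 0.01]
-0.03 0.08 [0.34, -0.16, -0.02, 0.0, 0.0, 0.01]
```

View pics/w8.png

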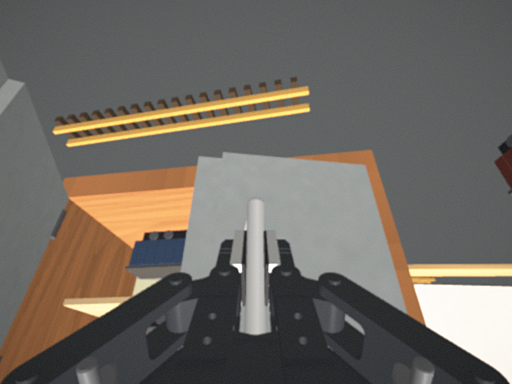

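View pics/s8.png

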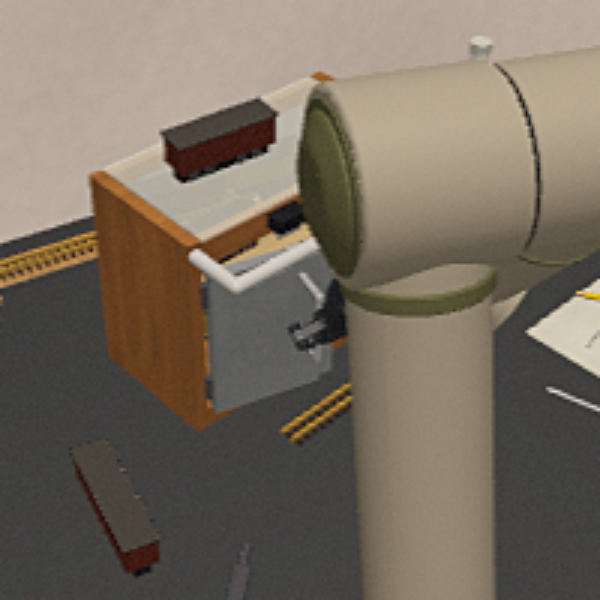

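The wrist view shows the bar held at col 255 with the leaf nearly shut. Continuing to the catch.

>>> drive_tool(rows=[[[0.05,-0.04,0.01,0,0,0],[0.09,-0.06,0.01,0,0,0],[0.14,-0.09,0.01,0,0,0],[0.2,-0.11,0.01,0,0,0],[0.22,-0.12,0.01,0,0,0],[0.25,-0.13,0.01,0,0,0],[0.28,-0.14,0.01,0,0,0],[0.31,-0.15,0.01,0,0,0],[0.31,-0.15,0.01,0,0,0]]])

```text
time_s: 18.82
eef_pos: [482.6, 18.3, 263.4]
ee_rot: [0.322, -0.035, 0.946, 0.011]
force: [-11.8, 7.3, 7.1]
grip_width: 0.104
```

```bash
python3 - <<'E'
from h import *
import cv2
p,r,s=cur();print(s['joints'],s['force'],s['grip_width'])
im=viewer.capture('top')[75:225,190:350];cv2.imwrite("pics/t9.png",cv2.resize(im[:,:,::-1],(640,600)))
im=viewer.capture('wrist');cv2.imwrite("pics/w9.png",im[:,:,::-1])
a=r.as_matrix()[:,2];g=p+155*a;print('grasp',g)
for x in(.1,.05,0,-.03): print(x,leafpt(F,yaw,'R',x,105,55,138))
E
```

```text
[-0.23777596  0.32714921  1.95362935  0.69656375  0.29261039 -2.49567788] [-11.79026629   7.34118636   7.11706077] 0.10421091838702642
grasp [577.03389743  24.92819701 140.64305805]
0.1 [567.4095749   27.92893892 138.        ]
0.05 [572.99137096  25.93865362 138.        ]
0 [578.66566405  24.22982918 138.        ]
-0.03 [582.10874698  23.34144215 138.        ]
```

View pics/w9.png

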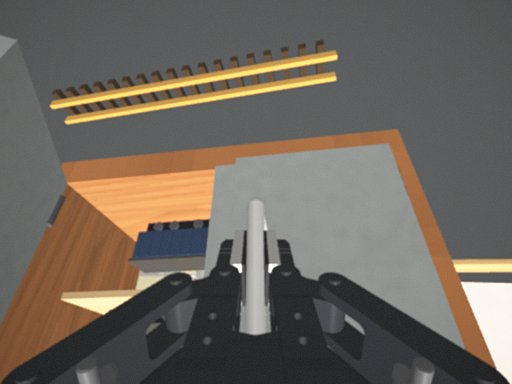

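View pics/t9.png

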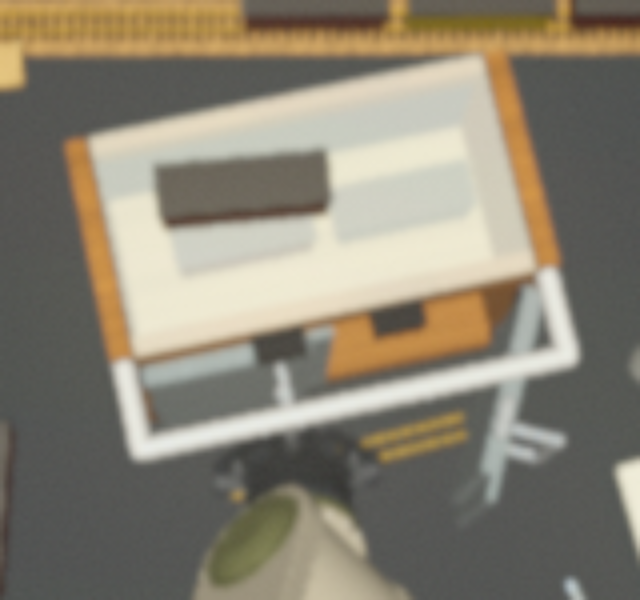

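The top view shows the rebated leaf nearly flush, with an 11.8 N reaction. Pushing a few mm more.

>>> drive_tool(rows=[[[0.02,0,0,0,0,0],[0.03,0,0,0,0,0],[0.04,0.01,0,0,0,0],[0.04,0.01,0,0,0,0]]])

```text
time_s: 19.42
eef_pos: [484.7, 19.1, 263.2]
ee_rot: [0.321, -0.034, 0.946, 0.01]
force: [-33.1, -14.0, 17.9]
grip_width: 0.103
```

```bash
python3 - <<'E'
from h import *
p,r,s=cur();print(s['force'],p+155*r.as_matrix()[:,2])
E
```

```text
[-33.11838514 -14.00909974  17.87168669] [578.83478415  25.3757418  140.18273168]
```

Force rises sharply (22 N over 2 mm) and the bar sits at (579,25), against (578.7,24.2) predicted for home, so it's against the stop. Relaxing and opening.

>>> drive_tool(rows=[[[-0.01,0,0,0,0,0],[-0.01,0,0,0,0,0],[-0.01,0,0,0,0,0],[-0.01,0,0,0,0,0]]], fingers=0)

```text
time_s: 19.92
eef_pos: [483.8, 19.2, 263.1]
ee_rot: [0.321, -0.034, 0.946, 0.01]
force: [-0.2, 0.6, -0.2]
grip_width: 0.503
```

```bash
python3 - <<'E'
from h import *
import cv2
p,r,s=cur();print(s['force'],s['joints'],r.as_matrix()[:,2]*-.9)
im=viewer.capture('wrist');cv2.imwrite("pics/w10.png",im[:,:,::-1])
E
```

```text
[-0.23445222  0.61531277 -0.17562148] [-0.23445752  0.32992832  1.94989139  0.67807274  0.29155918 -2.47402882] [-0.54648124 -0.0363193   0.71417026]
```

View pics/w10.png

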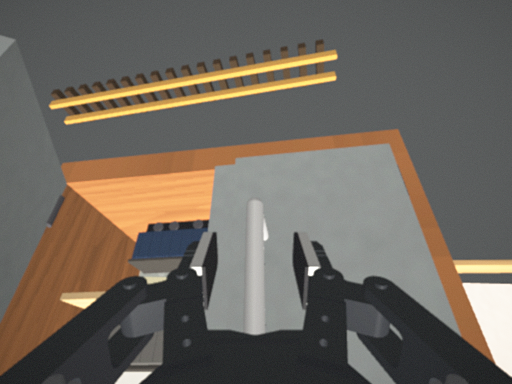

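The pull is free between the pads and the force is zero. Retreating along the tool axis.

>>> drive_tool(rows=[[[-0.27,-0.02,0.36,0,0,0],[-0.55,-0.04,0.71,0,0,0],[-0.7,-0.1,0.85,0,0,0],[-0.9,-0.2,1,0,0,0],[-0.9,-0.3,1,0,0,0]]])

```text
time_s: 20.6
eef_pos: [393.1, -10.9, 364.2]
ee_rot: [0.322, -0.034, 0.946, 0.009]
force: [-0.5, 0.2, 1.0]
grip_width: 0.502
```

```bash
python3 - <<'E'
from h import *
import cv2
p,r,s=cur();print(p,s['force'],s['joints'],r.as_matrix()[:,2])
im=viewer.capture('top')[75:225,190:350];cv2.imwrite("pics/t11.png",cv2.resize(im[:,:,::-1],(640,600)))
im=viewer.capture('side')[90:290,150:350];cv2.imwrite("pics/s11.png",cv2.resize(im[:,:,::-1],(600,600)))
h=leafpt(F,yaw,'F',1.1,105,55,140)
for b in (100,0):
 P,R=goal(h,1.,.75,b);print(P,end='');seq([(P,R)])
for z in(30,220):
  print(proj('side',leafpt(F,yaw,'R',0,148.5,7,z)),proj('side',leafpt(F,yaw,'R',0,0,15,z)))
E
```

```text
[393.07012393 -10.94630012 364.20364801] [-0.47162152  0.15500123  0.99610616] [-0.38670525 -0.03654766  2.06559414  0.51763038  0.56809575 -2.39160205] [ 0.6089846   0.03947104 -0.79219934]
[ 464.58851355 -327.45291154  326.58066156][0.71, -3.16, -0.37, 0.92, 0.54, -1.13]
[ 501.41761293 -270.09498768  253.41177468][1.08, -2.59, -1.1, 0.92, 0.54, -1.13]
[254.61814462 206.38857919] [223.29475373 227.30659785]
[255.63303383 162.44716834] [221.50045207 182.56764083]
```

View pics/s11.png

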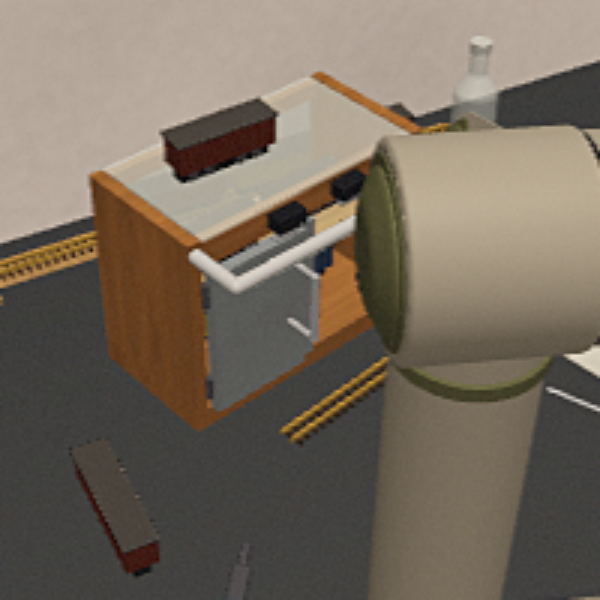

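View pics/t11.png

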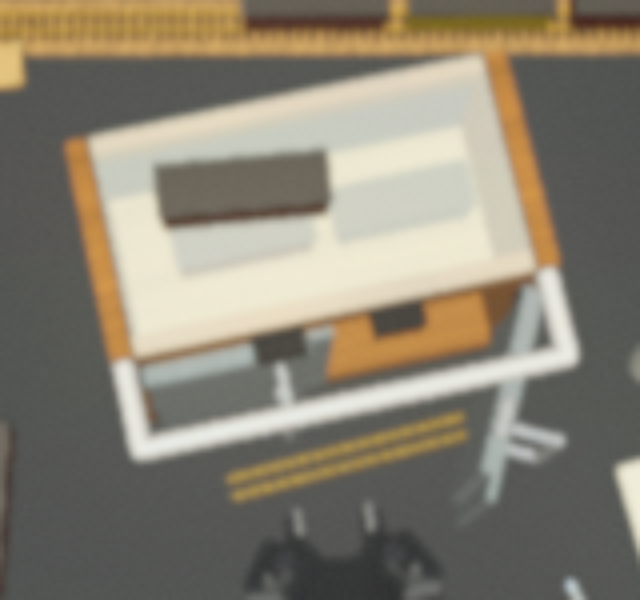

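The side view shows the rebated leaf flush: its free lower corner is at (315,350) against (314,349) predicted for home, and it stayed after release. Now over to the flanged pull, rolling the wrist back.

>>> drive_tool(rows=[[[-0.2,-0.4,0.35,0.06,0.03,-0.07],[-0.2,-0.8,0.35,0.12,0.07,-0.15],[-0.2,-1,0.35,0.18,0.1,-0.22],[-0.2,-1,0.35,0.24,0.14,-0.29],[-0.2,-1,0.35,0.3,0.18,-0.37],[-0.2,-1,0.35,0.36,0.21,-0.44],[-0.2,-1,0.35,0.42,0.25,-0.52],[-0.2,-1,0.35,0.46,0.27,-0.57]]])

```text
time_s: 21.7
eef_pos: [374.0, -111.2, 398.1]
ee_rot: [0.088, 0.483, 0.848, 0.2]
force: [-0.0, 0.8, -0.2]
grip_width: 0.499
```

```bash
python3 - <<'E'
from h import *
p,r,s=cur();print(p,s['joints'],r.as_matrix()[:,2])
h=leafpt(F,yaw,'F',1.1,105,55,140)
for b in (100,0):
 P,R=goal(h,1.,.75,b);print(P,end='');seq([(P,R)])
E
```

```text
[ 373.95577534 -111.15039006  398.11983845] [-0.6841634  -0.02506959  1.93191039  0.46824641  1.16173309 -1.39221102] [ 0.34348465  0.25420339 -0.90410117]
[ 464.58851355 -327.45291154  326.58066156][0.91, -2.16, -0.72, 0.46, 0.27, -0.56]
[ 501.41761293 -270.09498768  253.41177468][1.27, -1.59, -1.45, 0.46, 0.27, -0.56]
```

>>> drive_tool(rows=[[[0,-0.4,0,0.06,0.03,-0.07],[0,-0.8,0,0.12,0.07,-0.15],[0,-1,0,0.18,0.1,-0.22],[0,-1,0,0.24,0.14,-0.29],[0,-1,0,0.3,0.18,-0.37],[0,-1,0,0.36,0.21,-0.44],[0,-1,0,0.42,0.25,-0.52],[0,-1,0,0.46,0.27,-0.56]]])

```text
time_s: 22.7
eef_pos: [374.3, -211.0, 397.7]
ee_rot: [-0.179, 0.818, 0.444, 0.319]
force: [-0.0, -0.3, -0.5]
grip_width: 0.501
```

>>> drive_tool(rows=[[[0.3,-0.5,-0.2,0,0,0],[0.6,-1,-0.5,0,0,0],[0.8,-1,-0.6,0,0,0],[0.8,-1,-0.6,0,0,0]]], fingers=0)

```text
time_s: 23.2
eef_pos: [455.1, -310.8, 336.0]
ee_rot: [-0.181, 0.818, 0.444, 0.318]
force: [0.4, 0.3, -0.1]
grip_width: 0.494
```

```bash
python3 - <<'E'
from h import *
import cv2
p,r,s=cur();print(p,s['joints'],r.as_matrix()[:,2])
im=viewer.capture('wrist');cv2.imwrite("pics/w12.png",im[:,:,::-1])
h=leafpt(F,yaw,'F',1.1,105,55,140)
print(proj('wrist',h+[0,0,50]),proj('wrist',h-[0,0,35]))
for b in (80,40,0):
 P,R=goal(h,1.,.75,b);seq([(P,R)])
E
```

```text
[ 455.06588121 -310.78814796  336.0302586 ] [-0.91022905  0.46497782  1.52557711  0.69638466  1.48727352 -0.51696688] [ 0.36033078  0.57806286 -0.73212366]
[283.09968715 185.62464515] [276.21809038 223.75005129]
[0.17, -0.05, -0.25, -0.0, -0.01, 0.0]
[0.32, 0.17, -0.54, -0.0, -0.01, 0.0]
[0.47, 0.4, -0.84, -0.0, -0.01, 0.0]
```

View pics/w12.png

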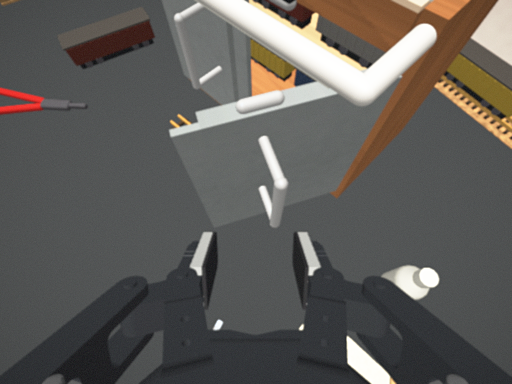

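The pull runs (281,185)–(276,225), again as predicted. Going in and gripping.

>>> drive_tool(rows=[[[0.17,-0.05,-0.25,0,0,0],[0.17,-0.05,-0.25,0,0,0],[0.32,0.17,-0.54,0,0,0],[0.4,0.28,-0.68,0,0,0],[0.47,0.4,-0.83,0,0,0],[0.47,0.4,-0.83,0,0,0],[0.47,0.4,-0.83,0,0,0]]])

```text
time_s: 24.12
eef_pos: [501.3, -271.0, 255.2]
ee_rot: [-0.179, 0.818, 0.444, 0.319]
force: [-0.2, 0.1, 0.8]
grip_width: 0.497
```

>>> drive_tool(rows=[[[0,0,0,0,0,0],[0,0,0,0,0,0],[0,0,0,0,0,0],[0,0,0,0,0,0]]], fingers=-1, force=30)

```text
time_s: 24.62
eef_pos: [501.2, -271.4, 256.0]
ee_rot: [-0.179, 0.818, 0.445, 0.319]
force: [-5.7, -2.9, 5.7]
grip_width: 0.106
```

```bash
python3 - <<'E'
from h import *
p,r,s=cur();print(s['joints'],s['force'],s['grip_width'])
for a,psi in((1.1,1.),(1.,.95),(.9,.9),(.8,.85),(.7,.8),(.6,.75),(.5,.7)):
    g=leafpt(F,yaw,'F',a,105,55,141); 
    print(a,psi,end=' '); seq([goal(g,psi,.75)])
E
```

```text
[-0.80005973  0.59247636  1.5550374   0.75573814  1.30288133 -0.55186732] [-5.67145106 -2.85599442  5.74118756] 0.10620989912203899
1.1 1.0 [0.0, 0.01, -0.02, -0.0, -0.01, 0.0]
1.0 0.95 [-0.06, 0.16, -0.02, -0.0, -0.01, -0.03]
0.9 0.9 [-0.11, 0.31, -0.02, -0.0, -0.01, -0.06]
0.8 0.85 [-0.15, 0.46, -0.02, -0.0, -0.01, -0.1]
0.7 0.8 [-0.18, 0.62, -0.02, -0.0, -0.0, -0.13]
0.6 0.75 [-0.19, 0.77, -0.02, -0.0, -0.0, -0.16]
0.5 0.7 [-0.18, 0.92, -0.02, -0.0, -0.0, -0.19]
```

>>> drive_tool(rows=[[[-0.03,0.08,0,0,0,-0.02],[-0.06,0.16,0,0,0,-0.03],[-0.09,0.24,0,0,0,-0.05],[-0.11,0.31,0,0,0,-0.06],[-0.15,0.46,0,0,0,-0.1],[-0.17,0.54,0,0,0,-0.12],[-0.18,0.62,0,0,0,-0.13],[-0.19,0.77,0,0,0,-0.16],[-0.18,0.92,0,0,0,-0.19],[-0.18,0.92,0,0,0,-0.19]]])

```text
time_s: 25.88
eef_pos: [483.3, -178.8, 256.0]
ee_rot: [-0.129, 0.875, 0.319, 0.342]
force: [0.7, -0.4, 0.5]
grip_width: 0.107
```

```bash
python3 - <<'E'
from h import *
p,r,s=cur();print(s['joints'],s['force'],s['grip_width'])
for a,psi in((.5,.7),(.4,.63),(.3,.56),(.2,.5),(.15,.47),(.1,.45),(.05,.45),(.02,.45),(0,.45)):
    g=leafpt(F,yaw,'F',a,105,55,142); 
    print(a,psi,end=' '); seq([goal(g,psi,.75)])
E
```

```text
[-0.69310604  0.4526476   1.79709914  0.93128777  0.99093035 -0.39704363] [ 0.7045643  -0.35160002  0.53217688] 0.10669798203380866
0.5 0.7 [-0.01, -0.01, -0.01, -0.0, -0.0, -0.0]
0.4 0.63 [-0.0, 0.16, -0.01, -0.0, -0.0, -0.05]
0.3 0.56 [0.02, 0.32, -0.01, -0.0, -0.0, -0.09]
0.2 0.5 [0.05, 0.48, -0.01, -0.0, -0.0, -0.13]
0.15 0.47 [0.08, 0.55, -0.01, -0.0, -0.0, -0.15]
0.1 0.45 [0.11, 0.61, -0.01, -0.0, -0.0, -0.16]
0.05 0.45 [0.15, 0.65, -0.01, -0.0, -0.0, -0.16]
0.02 0.45 [0.18, 0.68, -0.01, -0.0, -0.0, -0.16]
0 0.45 [0.19, 0.69, -0.01, -0.0, -0.0, -0.16]
```

>>> drive_tool(rows=[[[0,0.08,0,0,0,-0.03],[0,0.16,0,0,0,-0.05],[0.01,0.24,0,0,0,-0.07],[0.02,0.32,0,0,0,-0.09],[0.05,0.48,0,0,0,-0.13],[0.08,0.55,0,0,0,-0.15],[0.11,0.61,0,0,0,-0.16],[0.13,0.63,0,0,0,-0.16],[0.15,0.65,0,0,0,-0.16],[0.15,0.65,0,0,0,-0.16]]])

```text
time_s: 27.12
eef_pos: [498.5, -113.9, 256.0]
ee_rot: [-0.086, 0.907, 0.207, 0.355]
force: [0.7, 1.6, 0.5]
grip_width: 0.102
```

>>> drive_tool(rows=[[[0.02,0.01,0,0,0,0],[0.03,0.02,0,0,0,0],[0.05,0.03,0,0,0,0],[0.06,0.03,0,0,0,0],[0.06,0.03,0,0,0,0]]])

```text
time_s: 27.75
eef_pos: [503.4, -110.8, 255.9]
ee_rot: [-0.087, 0.907, 0.208, 0.354]
force: [-25.5, -1.4, 14.7]
grip_width: 0.104
```

```bash
python3 - <<'E'
from h import *
import cv2
p,r,s=cur();print(s['joints'],s['force'],s['grip_width'])
print(p+155*r.as_matrix()[:,2],leafpt(F,yaw,'F',0,105,55,142))
im=viewer.capture('wrist');cv2.imwrite("pics/w13.png",im[:,:,::-1])
E
```

```text
[-0.53894289  0.4224354   1.84732303  1.05235058  0.72213686 -0.19291318] [-25.54967382  -1.38410203  14.67873722] 0.10437582739915198
[597.49469594 -63.31520534 142.22215099] [597.86693259 -63.6980463  142.        ]
```

View pics/w13.png

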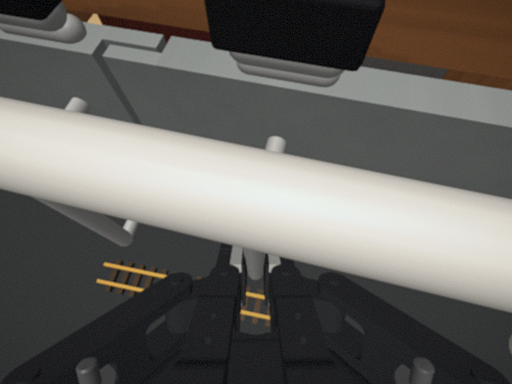

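The wrist view shows both leaf tops in line with the lap at (110–165,45). The bar is within 0.5 mm of its home position. One more small press, then relax and let go.

>>> drive_tool(rows=[[[0.03,0.01,0,0,0,0],[0.03,0.01,0,0,0,0]]])

```text
time_s: 28.05
eef_pos: [505.3, -110.1, 255.9]
ee_rot: [-0.088, 0.908, 0.209, 0.353]
force: [-26.1, -5.1, 13.5]
grip_width: 0.104
```

>>> drive_tool(rows=[[[-0.01,0,0,0,0,0],[-0.01,0,0,0,0,0],[-0.01,0,0,0,0,0],[-0.01,0,0,0,0,0]]], fingers=0.1)

```text
time_s: 28.55
eef_pos: [504.4, -110.1, 255.8]
ee_rot: [-0.088, 0.908, 0.209, 0.353]
force: [0.2, 0.1, 0.5]
grip_width: 0.547
```

```bash
python3 - <<'E'
from h import *
import cv2
p,r,s=cur();print(s['force'],s['joints'],r.as_matrix()[:,2]*-.9)
im=viewer.capture('wrist');cv2.imwrite("pics/w14.png",im[:,:,::-1])
E
```

```text
[0.19913414 0.10403647 0.53832185] [-0.53657302  0.42414761  1.84451852  1.04812951  0.72278394 -0.18849155] [-0.54405908 -0.27659801  0.66143273]
```

View pics/w14.png

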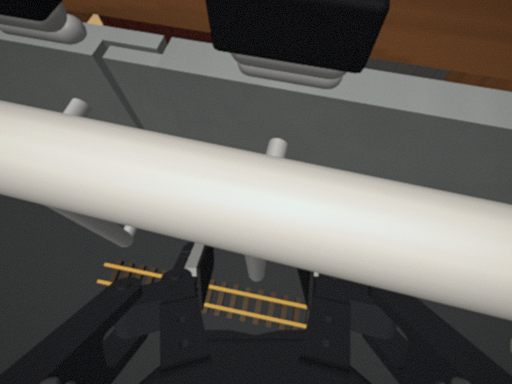

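>>> drive_tool(rows=[[[-0.27,-0.14,0.33,0,0,0],[-0.54,-0.28,0.66,0,0,0],[-0.8,-0.5,0.9,0,0,0],[-1,-0.8,1,0,0,0],[-1,-1,1,0,0,0],[-1,-1,1,0,0,0]]])

```text
time_s: 29.35
eef_pos: [404.8, -210.9, 355.3]
ee_rot: [-0.088, 0.908, 0.209, 0.353]
force: [0.4, 0.6, -0.1]
grip_width: 0.547
```

>>> drive_tool(rows=[[[-0.3,-0.5,0.2,0,0,0],[-0.5,-1,0.3,0,0,0],[-0.5,-1,0.3,0,0,0],[-0.5,-1,0.3,0,0,0]]])

```text
time_s: 29.85
eef_pos: [355.5, -310.1, 384.4]
ee_rot: [-0.089, 0.908, 0.209, 0.353]
force: [0.2, 0.3, 0.1]
grip_width: 0.553
```

```bash
python3 - <<'E'
from h import *
import cv2
im=viewer.capture('side');cv2.imwrite("pics/s15f.png",im[:,:,::-1]);cv2.imwrite("pics/s15.png",cv2.resize(im[105:255,170:320,::-1],(600,600),interpolation=2))
im=viewer.capture('top');cv2.imwrite("pics/t15.png",cv2.resize(im[75:225,190:350,::-1],(640,600),interpolation=2));cv2.imwrite("pics/t15f.png",im[:,:,::-1])
for w,al,o in(('R',105,55),('R',128.5,15),('F',105,55),('F',168,15),('F',148,0)):
  print(w,al,*[((proj(n,leafpt(F,yaw,w,0,al,o,z))-off)*4).round() for n,off in(('side',(170,105)),('top',(190,75))) for z in(193,220)])
E
```

```text
R 105 [343. 306.] [343. 279.] [291. 415.] [291. 408.]
R 128.5 [330. 271.] [331. 244.] [309. 358.] [310. 351.]
F 105 [424. 261.] [425. 234.] [405. 390.] [408. 383.]
F 168 [334. 269.] [334. 242.] [314. 357.] [315. 350.]
F 148 [339. 251.] [340. 224.] [334. 333.] [336. 325.]
```

View pics/s15.png

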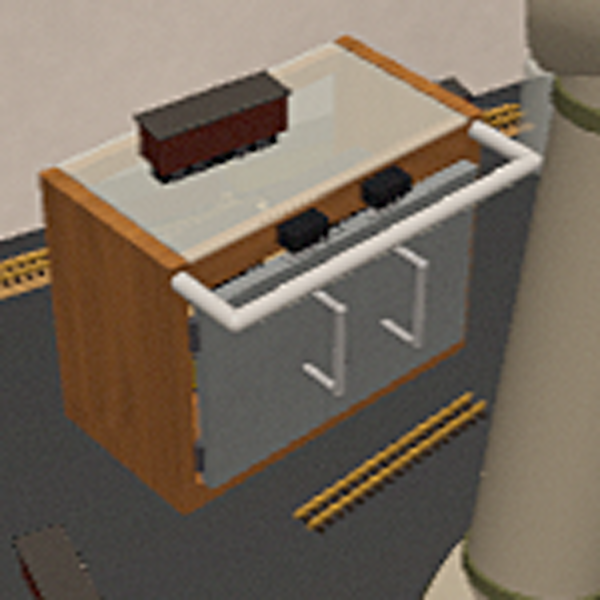

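View pics/t15.png

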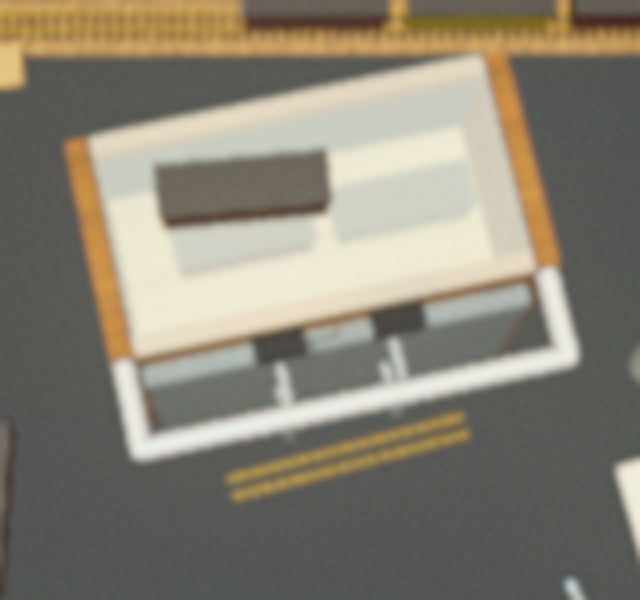

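View pics/t15f.png

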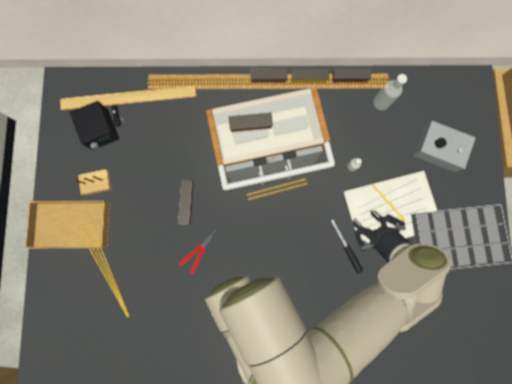

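Both pulls match their home positions: rebated top at (342,306) against (343,306), flanged at (424,263) against (424,261). The faces line up, the arm is clear, and the bystanders look unchanged. Handing in.

```bash
python3 - <<'E'
from rig import ctrl
print(ctrl.sense()['force'],ctrl.sense()['time_s']);print(ctrl.finish_job())
E
```

```text
[-0.4037829   0.13982353 -0.77630363] 29.95
the job is handed in; nothing more can be done
None
```

The case is closed in the order you asked, and I handed the job in at about 30 s with the arm clear and no force on the wrist. I swung the flanged leaf out to about 1.1 rad, shut the rebated leaf home against its stop and let go, then shut the flanged leaf over it and let go.

**Last checks:**
- **Leaves home:** after release, both pulls sit within about half a camera pixel (roughly 1.5 mm) of where they should be when shut. While pressed, each bar was within about 1.5 mm of its predicted home position.
- **Stops:** the rebated leaf's reaction rose sharply to about 38 N at the wrist as it met its stop. The flanged leaf held steady at about 29 N over the last 2 mm, probably because the grip slipped on the bar. I judged it home by position.
- **Bystanders:** by eye in the pictures, the wagons, track, glue bottle, screwdriver and pliers are where they started.

**Gone wrong on the way:**
- **Joint 6:** on the first approach to the rebated pull it reached 2.879 against a limit of 2.88. I backed off and turned the gripper half a turn.
- **Joint 4:** while swinging that leaf it read -1.23007 against a limit of -1.23. I reduced the tilt straight away. That is at the limit, or past it by rounding, so it may count against the joint-range rule.

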